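# Teach the seal sensor: turn the jar, refit the D-shaft knob, hold it pressed

### The job

The seal sensor of this packing bench has to be taught. Turn the jar standing in the round nest until the dark seal strip on its side faces the sensor's eye squarely, and let go of the jar; then fit the loose knob fully on to the D-shaped shaft of the control box and press it in as far as it goes. Finish while still holding the knob pressed in, and leave the other things on the bench where they are.

Things in the scene. Friction and masses are not known exactly. Their poses are not given: they have to be found in the camera images.
- jar_center (a point): centre of the white screw-lid jar in the nest, 36 mm above its underside: 72 mm tall, body 56 mm in diameter, lid 52 mm in diameter from 52 mm up to the top, 80 to 150 g, one rigid piece. A dark seal strip 12 mm wide runs from the middle of the lid over its edge and down one side: the jar's +x; z is up. It stands loose in the nest and turns there easily when held by the lid
- jar_mark (a point): point on the jar's side in the middle of the seal strip's width, half-way up the jar, 28 mm from the jar's axis; axes as the jar's
- nest (a point): centre of the floor of the round jar nest, 12 mm above the bench, on an aluminium plate (180 x 100 mm, reaching 45 mm behind the nest) fixed to the bench; the grey rim is 72 mm across outside, 60 mm inside (2 mm play round the jar) and 7 mm high. Its +x points to the sensor
- sensor_eye (a point): middle of the round eye in the front of the black sensor head (44 x 24 x 40 mm, top 68 mm above the bench) fixed on the same plate, 75 mm from the nest's axis, at the height of jar_center. Same axes as the nest: the sensor looks along -x at the jar
- knob_grip (a point): middle of the bar grip of the loose black knob, 26 mm above its underside. The knob starts upright on the bench, 40 to 60 g: round skirt 52 mm in diameter, 16 mm high, on it a straight bar grip 12 mm wide (y), 40 mm long (x), 20 mm high (16 to 36 mm above the underside). At the knob's +x the bar runs out into a pointed nose, with a white line on the bar's top on that side
- knob_bore_end (a point): roof of the blind D-shaped bore in the knob's underside, on the knob's axis, 14 mm above the underside. The bore is 14 mm deep and 15.4 mm in diameter, with a chamfered mouth; its flat lies 2.8 mm from the axis on the side of the nose (+x). Axes as the knob's
- knob_nose (a point): tip of the knob's pointed nose, 30 mm from its axis along the knob's +x, 22 mm above its underside
- shaft_tip (a point): top of the upright steel D-shaft of the control box, on its axis: 14 mm in diameter, flat 2.2 mm from the axis on its +x side (towards the dark display), last 2.5 mm tapered, 80 mm above the bench at rest. It does not turn, so the knob goes on only with its nose along the shaft's +x, within about 8 degrees; fully on, knob_bore_end lies at this point. The point moves down with the shaft
- dial (a joint): how far the D-shaft is pressed straight down, in m: 0 at rest, 0.006 at its stop. A spring resists with 4 N at the start and 9 N at the stop and lifts it again when let go. The fixed box reaches 50 mm in -x, 95 mm in +x and 60 mm in +-y from the shaft, its top 55 mm above the bench; the fully fitted knob's underside is 11 mm above that top at rest and 5 mm when pressed in
- spare_jar_a: a plain white jar without a strip, 56 mm in diameter and 72 mm tall, standing on the bench; a bystander, leave alone. Origin: centre of its underside
- spare_jar_b: a second plain white jar like spare_jar_a; a bystander, leave alone. Origin: centre of its underside
- tape_roll: a roll of packing tape lying flat, 80 mm in diameter, 24 mm tall; a bystander, leave alone. Origin: centre of its underside
- screwdriver: a screwdriver 170 mm long lying on the bench, shaft along its +x; a bystander, leave alone
- pen: a marker pen lying along its x axis, 120 mm long, 12 mm thick; a bystander, leave alone. Origin: mid-length, on the bench
- carton: a closed white carton, 70 x 120 x 80 mm tall; a bystander, leave alone. Origin: centre of its underside
- rule: a flat steel rule lying along its y axis, 200 x 30 x 4 mm; a bystander, leave alone. Origin: centre of its underside

How it is judged (in metres and radians):
On the way, in this order (a step that is already met when the one before it is completed fails the run):
1. the jar stands in the nest, released, its seal strip facing the sensor (y of jar_mark in the frame of sensor_eye between -0.0075 and 0.0075 m and x of jar_mark in the frame of sensor_eye above -0.056 m and horizontal distance between jar_center and nest below 0.005 m and z of jar_center in the frame of nest below 0.039 m and angle between jar_center's own z axis and vertical below 0.08 rad and contact force between the fingers and jar below 0.2 N), for 0.2 s.
2. the knob is fully on the D-shaft and pressed in by the gripper (distance between knob_bore_end and shaft_tip below 0.003 m and x of knob_nose in the frame of shaft_tip above 0.025 m and angle between the x axis of knob_grip and the x axis of shaft_tip, either way round below 0.3 rad and angle between knob_grip's own z axis and vertical below 0.12 rad and value of joint dial above 0.004 m and contact force between the fingers and knob above 1 N), for 0.2 s.
At the end, for the whole second after the job is handed in: Jar upright in the nest (axis within 5 mm), released, strip towards the sensor and within 7.5 mm (15 degrees) of its line; knob upright, fully on the shaft (bore end within 3 mm of the tip, nose to the flat's side within 17 degrees), held by the fingers with the shaft at least 4 of its 6 mm in (all of step 1 and all of step 2); the arm keeps its last pose, push and grip.
It fails at once if a bystander was shifted by more than 20 mm (distance of any of spare_jar_a, spare_jar_b, tape_roll, screwdriver, pen, carton, rule from where it was at the start of the episode above 0.02 m).
It also fails if it takes over 58 s, if anything falls off the work surface, if the arm or the gripper's body presses on something with over 40 N, if the wrist force passes 120 N, or if a joint passes its speed limit or range.

### The arm

A 6-joint arm with a two-finger parallel gripper is mounted at the origin on the work surface. World frame = base frame: x ahead of the robot, y to its left, z up, the work surface at z = 0. Lengths are in mm, angles in rad, forces in N, time in s.
With the tool pointing down it reaches from about 350 to 875 mm from the base axis. Payload 4.2 kg.
Tool frame: the origin (TCP) lies where the fingers leave the gripper's body, on its centre line; the fingertips stand ahead of it and the grasp point (between the pads) lies 54 mm ahead of it (arm.nose_length is the z of the fingertips in the tool frame, in mm); z points along the fingers, x is the direction in which the jaws open and shut, and the axes are right-handed (so a half turn about z gives the same grasp; the last joint's range is limited). The gripper opens to 85 mm and grips with 20 to 120 N. Pads are 22 mm wide; open, the fingers measure 114 mm over their backs; the gripper's body (76 mm by 85 mm) begins 54 mm behind the grasp point. The pads swing forward as they close: fully open they stand 13 mm farther back than shut.
Start: joints at [-0.869, 0.385, 0.008, 0, -1.194, -0.259], TCP at [267.806, -564.694, 303.912] pointing down, gripper open.
Joint ranges: [-3.14, 3.14], [-1.21, 2.06], [-1.07, 1.41], [-3.16, 2.05], [-2.99, -0.16], [-3.1, 3.1]. Speed limits (rad/s): [2.79, 2.79, 3.14, 3.14, 3.14, 3.14].

### API

Orientations are given as a unit quaternion [x, y, z, w].
In Python, from bench import arm, imaging, job_done gives the robot as it stands.
- The arm moves only by the shell command python3 -m crank 'ROWS' [OPENING]. ROWS is a JSON object of lists of equal length, an entry for each row: "delta_pos": the shift along the tool's x, y, z in m, a list of three; "twist": the turn about the tool's z in rad. In form: {"delta_pos": [[tx, ty, tz], ...], "twist": [twist, ...]}. A call has 1 to 8 rows; each row shifts and turns the commanded pose from where the row before left it, along the tool's axes as they then stand; what a row does not reach is not made up. A row lasts 1/12 s, in which the tool goes at most 41.7 mm and 7.16 degrees, less where a joint would pass 70% of its speed; a pose out of reach is approached as far as the arm can. A call is refused whole if a number of a shift passes 0.0417 or a number of a turn 0.125, either way. A call with a gripper value outside its range is refused whole. OPENING is the opening, from 0 (shut) to 1 (fully open), set as the call begins (- or left out, the last holds). The fingers move at their own pace and stop on an object; the grip force is fixed at half the most. Time passes only in rows, so rows that do not move let the fingers close. It gives the time, the measured TCP pose, the force and the opening at its end, in the units of the state.
- arm.read_state(): the state, without advancing time (a new reading comes with each control period).
- imaging.get_image(name): name is "side" or "top" or "wrist"; returns (picture, depth): 400x640x3 uint8, blue, green, red; 400x640 float32, mm along the optical axis (not along the pixel's ray), 0 where there is no reading.
- imaging.camera_model(name): a dict with "vfov" (degrees; the focal length in pixels is half the picture's height over the tangent of half this angle, whatever the lens; pixels are square), "cx", "cy" (the principal point, pixels), "dist" ([k1, k2, p1, p2, k3] as OpenCV has them; the pictures are not rectified), "T" (4x4, takes a point from camera to world coordinates); the wrist camera has in their place "hand_eye" (4x4, takes a point from camera to tool coordinates, whose origin is the TCP and whose axes are the tool frame's). Camera axes: x right, y up, looking along -z (the intrinsics and any distortion apply to the point x, -y, -z); pixel columns grow to the right and rows downward; lengths in mm; the calibration is good to about 2 mm. A picture is of the moment at which its call begins: read the wrist's pose just before it. camera_model takes no time and is no camera call.
- job_done(): hands the job in, once; it reports no verdict.
The state is a dict: "clock": time; "joints": joint angles; "joint_vel": joint speeds; "joint_efforts": joint torques, N m; "position": TCP position; "ee_rot": TCP orientation; "contact_force": force on the tool from outside, world axes, zero at the start; "wrist_torque": the same for the moment, N m; "gripper_width": finger opening in mm.
Only numpy, scipy, OpenCV 4.12 (cv2) and the standard library are available. Lean on these libraries where they do the work, as an engineer would, in place of code of your own. Each camera call takes 0.05 s, during which the arm holds its last target.

## Working session

There is one attempt and no reset: what is moved stays moved. The work goes in short steps, Python scripts to look and compute and a shell command to move; the robot and the scene stay as the last step left them, time stands still between calls to the robot, and variables do not carry over. Pictures are saved under pics/ and viewed, and the job is handed in when it is done.

```bash
ls; mkdir -p pics
python3 - <<'E'
from bench import arm, imaging
import cv2
print(arm.read_state())
for n in("top","side","wrist"):
    p,d=imaging.get_image(n); cv2.imwrite(f"pics/{n}0.png",p)
    import numpy as np
    np.save(f"pics/{n}0.npy",d)
    m=imaging.camera_model(n); print(n,m)
E
```

```text
pics
{'clock': 0.0, 'joints': array([-8.69362685e-01,  3.85553254e-01,  6.61791615e-03, -4.97064119e-04,
       -1.19401406e+00, -2.58625617e-01]), 'joint_vel': array([-0.00014306,  0.001137  , -0.00118206, -0.00150829,  0.00059938,
       -0.00068418]), 'joint_efforts': array([ 2.09646664e-04, -3.92289054e+01,  1.88397521e+01,  4.18601140e+00,
       -4.64769983e-03, -1.83976636e-05]), 'position': array([ 267.64963598, -564.31214909,  302.82060384]), 'ee_rot': array([ 5.34643181e-01,  8.45077190e-01,  5.43966947e-04, -9.57280165e-04]), 'contact_force': array([-0.64798337, -0.70485256,  0.10442977]), 'wrist_torque': array([-0.04186402, -0.02024355,  0.00370712]), 'gripper_width': 85.248222107405}
top {'vfov': 43.71076169143784, 'cx': 319.9811263199826, 'cy': 196.77719424125658, 'dist': array([-0.07248631,  0.        ,  0.        ,  0.        ,  0.        ]), 'T': array([[-2.99361123e-03,  9.93425343e-01, -1.14442675e-01,
         3.81448352e+02],
       [-9.99932293e-01, -4.26066061e-03, -1.08284753e-02,
        -7.73455620e+00],
       [-1.12448832e-02,  1.14402510e-01,  9.93370836e
[... 446 characters left out ...]
66e+03],
       [ 8.75193197e-03,  7.69197016e-01,  6.38951762e-01,
         1.06795809e+03],
       [ 0.00000000e+00,  0.00000000e+00,  0.00000000e+00,
         1.00000000e+00]])}
wrist {'vfov': 58.47126344082364, 'cx': 316.6208510113983, 'cy': 196.4310803370955, 'dist': array([-0.00370638,  0.        ,  0.        ,  0.        ,  0.        ]), 'hand_eye': array([[ 9.99999804e-01, -5.67604127e-04,  2.66030334e-04,
        -9.96436724e-01],
       [-4.78075985e-04, -9.65067366e-01, -2.62001432e-01,
        -6.55968415e+01],
       [ 4.05450288e-04,  2.62001253e-01, -9.65067448e-01,
        -6.89822887e+01],
       [ 0.00000000e+00,  0.00000000e+00,  0.00000000e+00,
         1.00000000e+00]])}
```

View pics/top0.png

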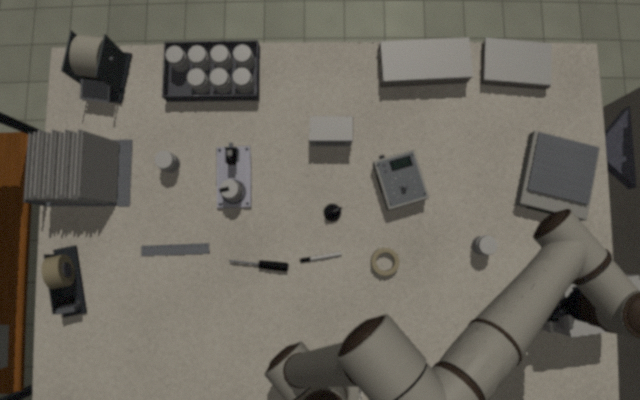

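View pics/side0.png

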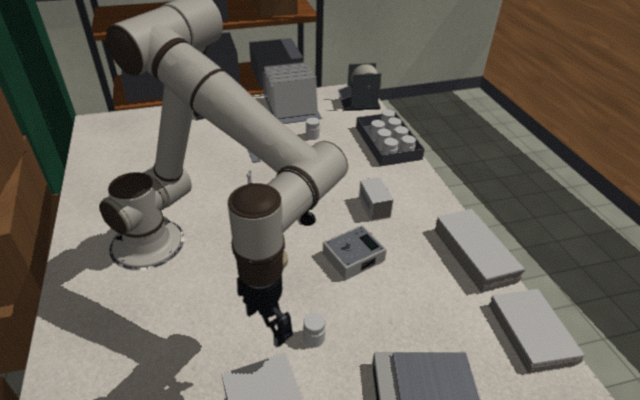

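View pics/wrist0.png

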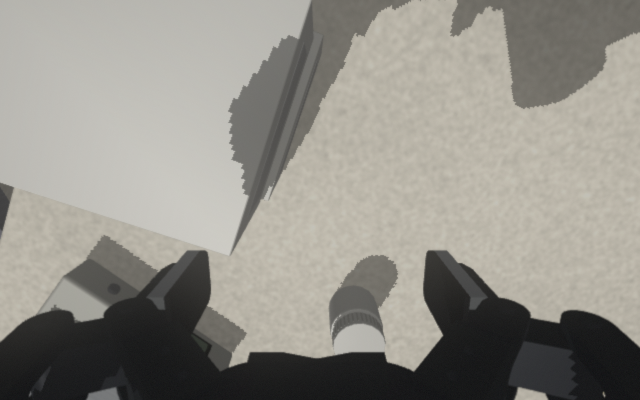

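```bash
cat > h.py <<'E'
from bench import arm, imaging
import cv2, numpy as np
from scipy.spatial.transform import Rotation as R
def KD(m):
    f=200/np.tan(np.radians(m["vfov"]/2))
    return np.array([[f,0,m["cx"]],[0,f,m["cy"]],[0,0,1.]]),np.array(m["dist"])
def Tw(name,st=None):
    m=imaging.camera_model(name)
    if name!="wrist": return m,m["T"]
    T=np.eye(4);T[:3,:3]=R.from_quat(st["ee_rot"]).as_matrix();T[:3,3]=st["position"]
    return m,T@m["hand_eye"]
def pix2w(name,uv,z,st=None):
    "intersect ray with height z (world)"
    m,T=Tw(name,st);K,D=KD(m)
    q=cv2.undistortPoints(np.array(uv,float).reshape(-1,1,2),K,D).reshape(-1,2)
    d=np.c_[q[:,0],-q[:,1],-np.ones(len(q))]@T[:3,:3].T
    o=T[:3,3]; return o+d*((np.asarray(z)-o[2])/d[:,2])[:,None]
def pixdepth(name,uv,depth,st=None):
    m,T=Tw(name,st);K,D=KD(m)
    q=cv2.undistortPoints(np.array(uv,float).reshape(-1,1,2),K,D).reshape(-1,2)
    dd=np.array([depth[int(v),int(u)] for u,v in uv])
    c=np.c_[q[:,0],-q[:,1],-np.ones(len(q))]*dd[:,None]
    return c@T[:3,:3].T+T[:3,3]
def w2pix(name,P,st=None):
    m,T=Tw(name,st);K,D=KD(m)
    c=(np.atleast_2d(P)-T[:3,3])@T[:3,:3]
    return cv2.projectPoints(c*[1,-1,-1],np.zeros(3),np.zeros(3),K,D)[0].reshape(-1,2)
def snap(name,tag):
    st=arm.read_state(); p,d=imaging.get_image(name)
    cv2.imwrite(f"pics/{tag}.png",p); np.savez(f"pics/{tag}.npz",d=d,pos=st["position"],q=st["ee_rot"]); return p,d,st
def load(tag):
    z=np.load(f"pics/{tag}.npz"); return cv2.imread(f"pics/{tag}.png"),z["d"],dict(position=z["pos"],ee_rot=z["q"])
def crop(p,x0,y0,x1,y1,s,tag):
    cv2.imwrite(f"pics/{tag}.png",cv2.resize(p[y0:y1,x0:x1],None,fx=s,fy=s,interpolation=cv2.INTER_CUBIC))
def fk_tool(st):
    return R.from_quat(st["ee_rot"]).as_matrix()
def need(st,P,yaw=None):
    "tool shift (m) so that TCP goes to world point P"
    return fk_tool(st).T@(np.array(P)-st["position"])/1000
E
python3 - <<'E'
from h import *
p=cv2.imread("pics/top0.png"); d=np.load("pics/top0.npy")
crop(p,205,135,265,215,7,"tj"); crop(p,310,140,440,230,6,"tk")
print(pixdepth("top",[(232,184),(332,212),(403,189),(403,172),(228,155)],d).round(1))
E
```

```text
[[ 574.3  249.7   83.5]
 [ 500.   -26.3   33.6]
 [ 561.3 -224.5   60.1]
 [ 611.  -227.2   50.3]
 [ 658.9  265.5   68.1]]
```

View pics/tj.png

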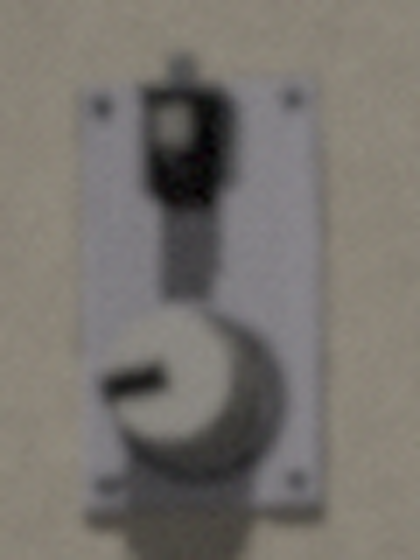

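View pics/tk.png

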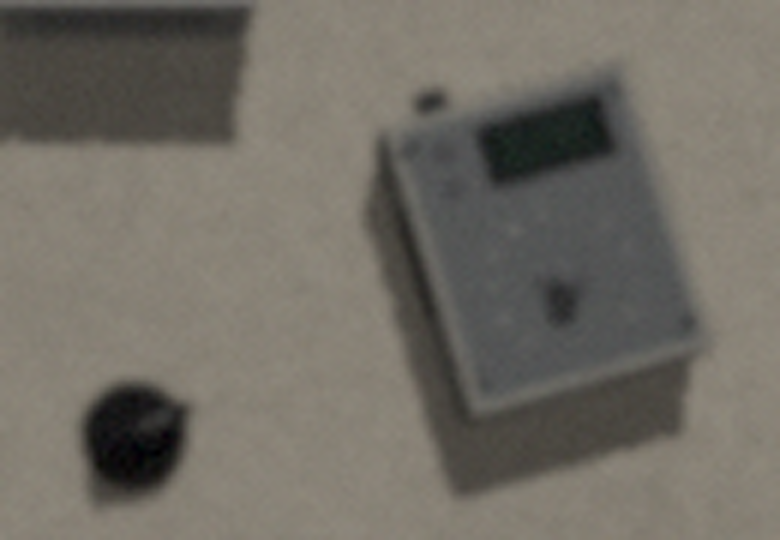

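```bash
python3 -m crank '{"delta_pos":[[0,0,0],[0,0,0],[0,0,0],[0,0,0],[0,0,0],[0,0,0],[0,0,0],[0,0,0]],"twist":[-0.125,-0.125,-0.125,-0.125,-0.125,-0.125,-0.125,-0.125]}'
python3 -m crank '{"delta_pos":[[0,0,0],[0,0,0],[0,0,0],[0,0,0]],"twist":[-0.125,-0.125,-0.125,-0.125]}'
python3 - <<'E'
from h import *
st=arm.read_state(); print(st["joints"],arm.nose_length)
print(need(st,[574,250,303]),need(st,[520,-60,303]), fk_tool(st).round(3))
E
```

```text
clock: 0.82
position: [267.7, -564.5, 303.4]
ee_rot: [0.061, 0.998, 0.0, -0.0]
contact_force: [0.2, -0.5, -0.1]
gripper_width: 85.3
clock: 1.15
position: [267.7, -564.5, 303.4]
ee_rot: [-0.188, 0.982, 0.0, -0.0]
contact_force: [0.1, 0.9, 1.1]
gripper_width: 85.7
[-8.69444207e-01  3.85070301e-01  7.32939769e-03 -2.52046578e-04
 -1.19403190e+00  1.24759762e+00] 72.6
[-0.58532639  0.64394813  0.00101992] [-0.42071294  0.37577216  0.00076613] [[-0.929 -0.369 -0.   ]
 [-0.369  0.929  0.001]
 [ 0.     0.001 -1.   ]]
```

```bash
for i in 1; do python3 -m crank '{"delta_pos":[[-0.0266,0.0293,0],[-0.0266,0.0293,0],[-0.0266,0.0293,0],[-0.0266,0.0293,0],[-0.0266,0.0293,0],[-0.0266,0.0293,0],[-0.0266,0.0293,0],[-0.0266,0.0293,0]],"twist":[0,0,0,0,0,0,0,0]}'
python3 -m crank '{"delta_pos":[[-0.0266,0.0293,0],[-0.0266,0.0293,0],[-0.0266,0.0293,0],[-0.0266,0.0293,0],[-0.0266,0.0293,0],[-0.0266,0.0293,0],[-0.0266,0.0293,0],[-0.0266,0.0293,0]],"twist":[0,0,0,0,0,0,0,0]}'
python3 -m crank '{"delta_pos":[[-0.0266,0.0293,0],[-0.0266,0.0293,0],[-0.0266,0.0293,0],[-0.0266,0.0293,0],[-0.0266,0.0293,0],[-0.0266,0.0293,0],[0,0,0],[0,0,0]],"twist":[0,0,0,0,0,0,0,0]}'; done
python3 - <<'E'
from h import *
p,d,st=snap("wrist","w1"); print(st["position"],st["joints"])
crop(p,140,50,500,330,2.2,"w1c")
E
```

```text
clock: 1.82
position: [380.9, -267.1, 303.9]
ee_rot: [-0.185, 0.983, 0.0, 0.0]
contact_force: [1.2, -0.1, 0.3]
gripper_width: 85.2
clock: 2.48
position: [493.9, 28.7, 303.9]
ee_rot: [-0.185, 0.983, 0.0, -0.0]
contact_force: [1.4, -1.5, -0.6]
gripper_width: 85.3
clock: 3.15
position: [578.8, 250.5, 302.2]
ee_rot: [-0.186, 0.983, -0.0, -0.001]
contact_force: [-0.5, -0.5, -0.7]
gripper_width: 85.9
[578.75147691 250.48428453 302.18899707] [ 6.64533473e-01  3.96388588e-01  2.17299585e-02 -3.38549437e-04
 -1.19860564e+00 -2.90061802e-01]
```

View pics/w1.png

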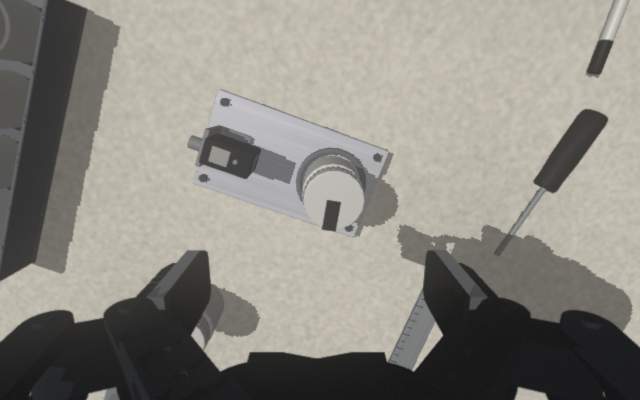

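Run:
```python
from h import *
p,d,st=load("w1"); crop(p,170,80,410,250,3.3,"w1c")
```

```text
(no output)
```

View pics/w1c.png

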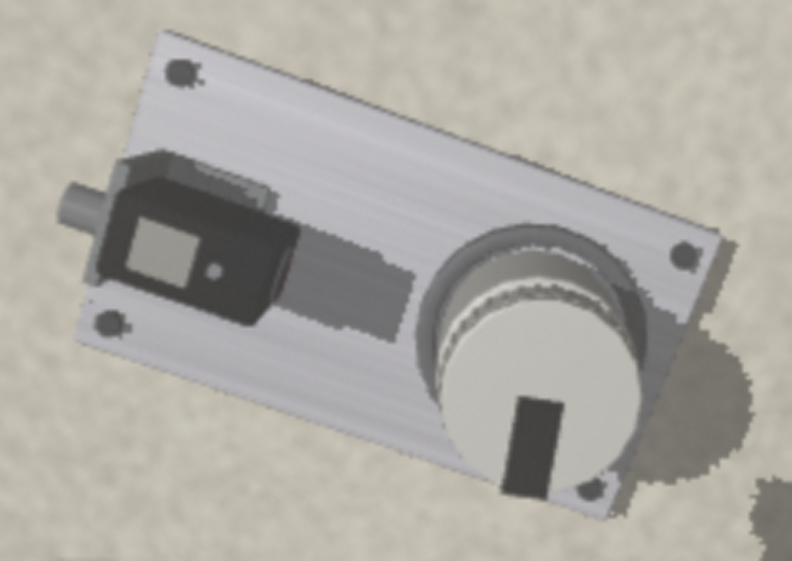

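Run:
```python
from h import *
p,d,st=load("w1")
f=lambda L:[(170+x/3.3-.35,80+y/3.3-.35) for x,y in L]
lid=f([(540,392),(440,392),(640,392),(541,399),(525,497),(540,285)])
print(pixdepth("wrist",lid,d,st).round(1))
W=pix2w("wrist",lid,84,st);print(W.round(1))
a=W[4]-W[3];print("strip yaw",np.degrees(np.arctan2(a[1],a[0])), np.degrees(np.arctan2(*(W[4]-W[0])[1::-1])))
pl=f([(165,32),(720,237),(78,342),(607,520)])
print(pixdepth("wrist",f([(400,180),(200,320)]),d,st).round(1))
P=pix2w("wrist",pl,12,st);print(P.round(1))
for i,j in((1,0),(3,2)): a=P[j]-P[i];print(np.linalg.norm(a),np.degrees(np.arctan2(a[1],a[0])))
print(pixdepth("wrist",f([(214,271),(160,250)]),d,st).round(1))
s=pix2w("wrist",f([(110,278),(160,182),(298,228),(250,322)]),68,st);print(s.round(1))
print(pixdepth("wrist",[(205,330)],d,st).round(1), np.degrees(R.from_quat(st["ee_rot"]).as_euler("xyz")))
```

```text
[[561.5 256.9  84. ]
 [580.7 284.   17.8]
 [537.6 248.   82.4]
 [560.3 258.8  82.5]
 [554.3 284.6  83.3]
 [569.9 234.1  66.7]]
[[561.5 256.9  84. ]
 [585.  266.1  84. ]
 [538.  247.6  84. ]
 [560.6 258.5  84. ]
 [554.5 284.4  84. ]
 [571.8 231.5  84. ]]
strip yaw 103.23594767345135 104.31656012758695
[[615.2 228.1  12.2]
 [658.2 291.5  10.9]]
[[694.  213.1  12. ]
 [518.3 208.5  12. ]
 [691.3 311.8  12. ]
 [514.3 306.1  12. ]]
175.72815106862708 1.5117700252234572
177.13389593696746 1.8605130672307508
[[649.9 261.1  69.7]
 [664.7 261.2  68.8]]
[[674.8 273.1  68. ]
 [670.1 244.7  68. ]
 [633.5 242.9  68. ]
 [637.2 270.9  68. ]]
[[625.9 434.7  62.3]] [-1.79976855e+02 -1.40659964e-01 -1.58551458e+02]
```

```bash
python3 -m crank '{"delta_pos":[[0.0068,0.0062,0],[0.0068,0.0062,0.02],[0,0,0.035],[0,0,0.035],[0,0,0.03],[0,0,0.02],[0,0,0],[0,0,0]],"twist":[0,0,0,0,0,0,0,0]}'
python3 - <<'E'
from h import *
p,d,st=snap("wrist","w2"); print(st["position"])
E
```

```text
clock: 3.87
position: [561.0, 254.0, 164.1]
ee_rot: [-0.185, 0.983, -0.001, -0.001]
contact_force: [0.3, 0.8, 0.5]
gripper_width: 85.4
[560.97893008 254.04446119 164.05535471]
```

View pics/w2.png

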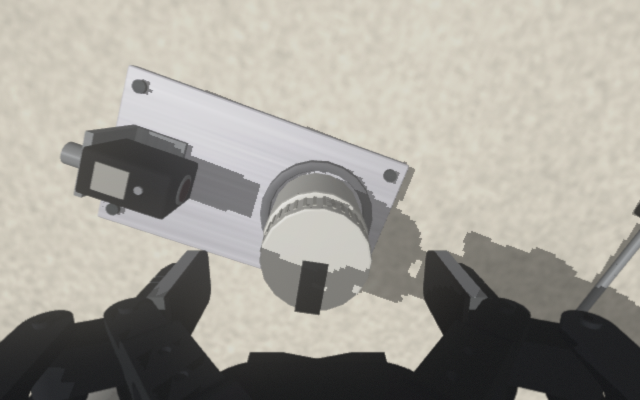

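Run:
```python
from h import *
p,d,st=load("w2")
W=pix2w("wrist",[(316,256),(261,256),(371,256),(311,313),(316,202)],84,st);print(W.round(1), fk_tool(st).round(3))
print(need(st,[561.5,257,132]))
```

```text
[[561.2 255.4  84. ]
 [584.3 264.5  84. ]
 [538.  246.4  84. ]
 [552.7 283.6  84. ]
 [570.4 231.7  84. ]] [[-0.932 -0.363 -0.001]
 [-0.363  0.932 -0.001]
 [ 0.001 -0.001 -1.   ]]
[-0.00160259  0.00259217  0.03205097]
```

```bash
python3 -m crank '{"delta_pos":[[-0.001,0.0022,0.012],[0,0,0.02],[0,0,0],[0,0,0]],"twist":[0,0,0,0]}'
python3 -m crank '{"delta_pos":[[0,0,0],[0,0,0],[0,0,0],[0,0,0],[0,0,0],[0,0,0],[0,0,0],[0,0,0]],"twist":[0,0,0,0,0,0,0,0]}' 0
python3 -m crank '{"delta_pos":[[0,0,0],[0,0,0],[0,0,0],[0,0,0]],"twist":[0,0,0,0]}'
```

```text
clock: 4.25
position: [561.5, 257.5, 132.0]
ee_rot: [-0.185, 0.983, -0.0, -0.0]
contact_force: [-0.0, -0.3, -0.1]
gripper_width: 85.1
clock: 4.92
position: [562.0, 257.8, 133.5]
ee_rot: [-0.185, 0.983, 0.0, 0.001]
contact_force: [-1.1, -0.8, 5.6]
gripper_width: 50.1
clock: 5.25
position: [562.0, 257.8, 133.5]
ee_rot: [-0.185, 0.983, 0.0, 0.001]
contact_force: [-2.1, -0.2, 5.8]
gripper_width: 50.0
```

```bash
python3 -m crank '{"delta_pos":[[0,0,0],[0,0,0],[0,0,0],[0,0,0],[0,0,0],[0,0,0],[0,0,0],[0,0,0]],"twist":[0.12,0.12,0.12,0.12,0.12,0.12,0.12,0.12]}'
python3 -m crank '{"delta_pos":[[0,0,0],[0,0,0],[0,0,0],[0,0,0],[0,0,0],[0,0,0],[0,0,0],[0,0,0]],"twist":[0.12,0.12,0.12,0.12,0.12,0.12,0.10,0]}'
python3 -m crank '{"delta_pos":[[0,0,0],[0,0,0],[0,0,0]],"twist":[0,0,0]}'
python3 - <<'E'
from h import *
p,d,st=snap("wrist","w3"); print(st["position"],st["contact_force"],st["joints"])
E
```

```text
clock: 5.92
position: [560.4, 258.2, 133.6]
ee_rot: [0.292, 0.956, 0.0, -0.001]
contact_force: [-9.3, 2.6, 10.0]
gripper_width: 50.4
clock: 6.58
position: [560.3, 259.1, 133.9]
ee_rot: [0.648, 0.762, 0.0, -0.001]
contact_force: [-8.8, 3.9, 11.5]
gripper_width: 50.3
clock: 6.83
position: [560.3, 259.0, 134.0]
ee_rot: [0.647, 0.763, 0.0, -0.001]
contact_force: [-8.6, 4.9, 10.0]
gripper_width: 50.5
[560.33512496 258.9791816  133.96107373] [-8.57133675  4.90747136 10.00474883] [ 0.69403292  0.53444515 -0.21499159 -0.00276585 -0.82073222 -2.09927178]
```

View pics/w3.png

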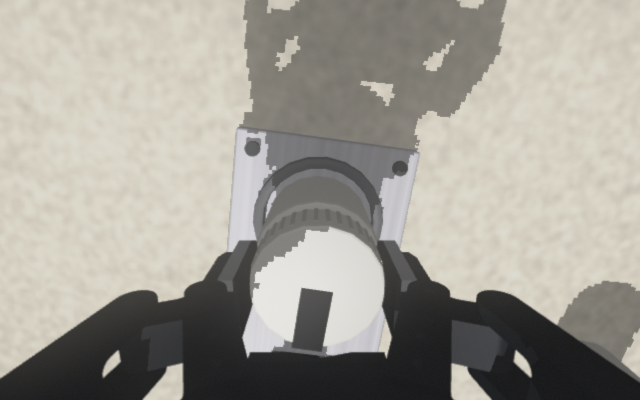

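```bash
python3 - <<'E'
from h import *
p,d,st=load("w3")
W=pix2w("wrist",[(317.5,291),(308,350)],84,st);a=W[1]-W[0];print(W.round(1),np.degrees(np.arctan2(a[1],a[0])))
E
python3 -m crank '{"delta_pos":[[0,0,0],[0,0,0],[0,0,0],[0,0,0],[0,0,0],[0,0,0],[0,0,0],[0,0,0]],"twist":[0,0,0,0,0,0,0,0]}' 1
python3 -m crank '{"delta_pos":[[0,0,-0.02],[0,0,-0.04],[0,0,-0.04],[0,0,-0.04],[0,0,-0.03],[0,0,0],[0,0,0]],"twist":[0,0,0,0,0,0,0]}'
python3 - <<'E'
from h import *
p,d,st=snap("wrist","w4"); print(st["position"],st["contact_force"])
E
```

```text
[[563.7 259.1  84. ]
 [589.7 259.7  84. ]] 1.2369036854063171
clock: 7.55
position: [561.7, 257.4, 131.7]
ee_rot: [0.647, 0.762, -0.0, -0.0]
contact_force: [0.1, -0.1, -0.1]
gripper_width: 85.1
clock: 8.13
position: [562.0, 257.9, 304.4]
ee_rot: [0.647, 0.762, 0.003, 0.0]
contact_force: [-0.8, 0.2, -1.5]
gripper_width: 85.7
[562.0290417  257.87146209 304.44668805] [-0.8403325   0.24592207 -1.52787662]
```

View pics/w4.png

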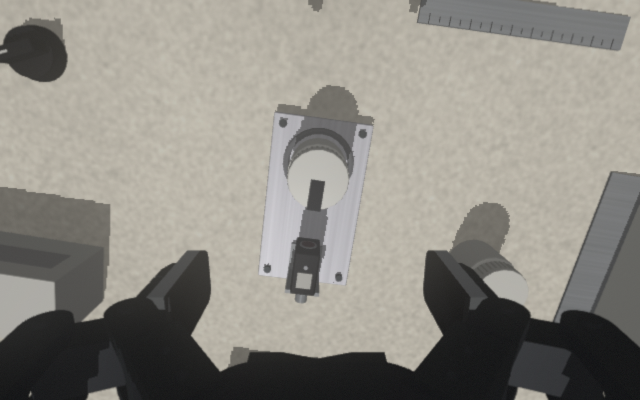

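Run:
```python
from h import *
p,d,st=load("w4"); crop(p,240,90,400,310,2.7,"w4c")
```

```text
(no output)
```

View pics/w4c.png

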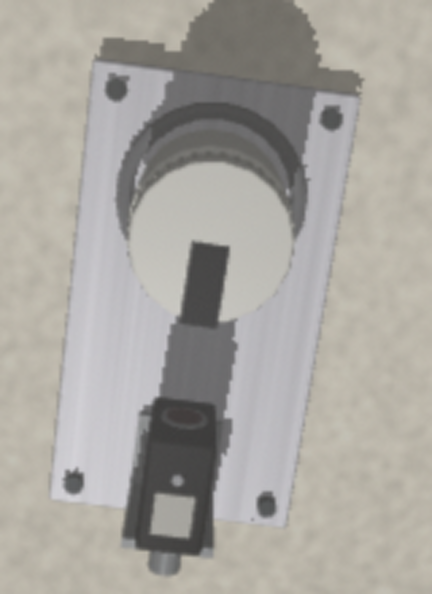

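Run:
```python
from h import *
p,d,st=load("w4")
f=lambda L:[(240+x/2.7-.3,90+y/2.7-.3) for x,y in L]
ang=lambda a:np.degrees(np.arctan2(a[1],a[0]))
W=pix2w("wrist",f([(211,243),(199,326),(211,242)]),84,st);print(W.round(1),ang(W[1]-W[0]))
P=pix2w("wrist",f([(95,62),(52,497),(358,95),(285,525)]),12,st);print(P.round(1),ang(P[1]-P[0]),ang(P[3]-P[2]))
S=pix2w("wrist",f([(183,417)]),48,st);print(S)
# next: rough knob/box from top
print(need(st,[500,-27,304]))
print(need(st,[520,-70,304]))
```

```text
[[561.8 258.6  84. ]
 [588.8 259.3  84. ]
 [561.5 258.6  84. ]] 1.3666677555945763
[[518.  208.9  12. ]
 [694.5 214.5  12. ]
 [514.  306.   12. ]
 [691.6 311.8  12. ]] 1.7999475114794536 1.874897876495987
[[635.29845346 260.71458265  48.        ]]
[-0.27105972 -0.10735701 -0.00080746]
[-0.31673158 -0.09458687 -0.00087723]
```

```bash
python3 -m crank '{"delta_pos":[[-0.0339,-0.0134,0],[-0.0339,-0.0134,0],[-0.0339,-0.0134,0],[-0.0339,-0.0134,0],[-0.0339,-0.0134,0],[-0.0339,-0.0134,0],[-0.0339,-0.0134,0],[-0.0339,-0.0134,0]],"twist":[0,0,0,0,0,0,0,0]}'
python3 -m crank '{"delta_pos":[[0,0,0],[0,0,0],[0,0,0],[0,0,0],[0,0,0],[0,0,0],[0,0,0],[0,0,0]],"twist":[-0.12,-0.12,-0.12,-0.12,-0.12,-0.12,-0.12,-0.12]}'
python3 -m crank '{"delta_pos":[[0,0,0],[0,0,0],[0,0,0],[0,0,0],[0,0,0],[0,0,0],[0,0,0],[0,0,0]],"twist":[-0.12,-0.12,-0.12,-0.12,-0.12,-0.12,-0.12,-0.12]}'
python3 -m crank '{"delta_pos":[[0,0,0],[0,0,0]],"twist":[0,0]}'
python3 - <<'E'
from h import *
p,d,st=snap("wrist","w5"); print(st["position"],st["contact_force"],st["joints"])
E
```

```text
clock: 8.85
position: [498.3, -29.1, 299.9]
ee_rot: [0.647, 0.762, -0.002, -0.001]
contact_force: [1.4, 0.6, -0.4]
gripper_width: 85.3
clock: 9.52
position: [499.0, -27.6, 299.7]
ee_rot: [0.219, 0.976, -0.001, -0.002]
contact_force: [0.7, 0.6, 0.8]
gripper_width: 85.9
clock: 10.18
position: [499.0, -27.6, 299.7]
ee_rot: [-0.256, 0.967, 0.0, -0.002]
contact_force: [0.1, -0.3, 0.5]
gripper_width: 85.3
clock: 10.35
position: [499.2, -27.5, 300.4]
ee_rot: [-0.252, 0.968, 0.0, -0.002]
contact_force: [0.1, -0.4, -0.6]
gripper_width: 85.4
[499.2486474  -27.53288199 300.35140994] [ 0.09101723 -0.43810204 -0.55251782] [ 2.70053774e-01  1.75539459e-01 -2.95229012e-01 -3.67317262e-04
 -1.10329260e+00  2.38851907e-01]
```

View pics/w5.png

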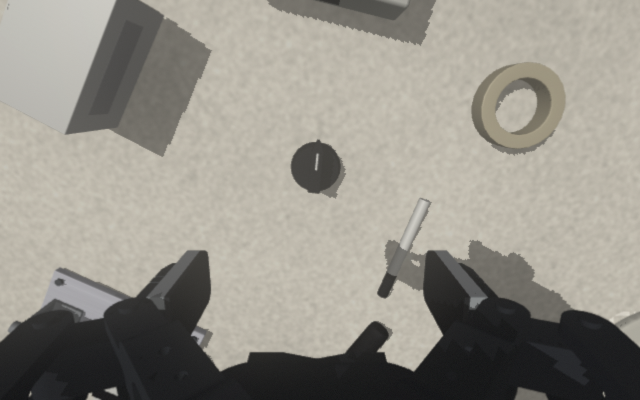

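Run:
```python
from h import *
p,d,st=load("w5"); crop(p,270,120,450,310,3,"w5c"); 
T=fk_tool(st)
P=pix2w("wrist",[(316,166),(428,200),(383,295),(375,325)],[36,6,6,6],st)
print(P.round(1)); print(((P-P[0])@T).round(1))
```

```text
[[502.8 -33.   36. ]
 [379.  -54.2   6. ]
 [361.   64.5   6. ]
 [348.3 102.3   6. ]]
[[  0.    0.    0. ]
 [118.3  41.8  30.4]
 [ 76.2 154.2  30.4]
 [ 68.8 193.4  30.4]]
```

View pics/w5c.png

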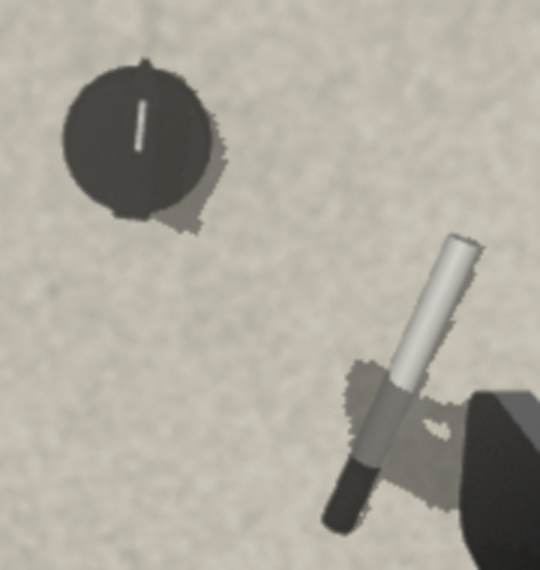

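Run:
```python
from h import *
p,d,st=load("w5")
f=lambda L:[(270+x/3-.33,120+y/3-.33) for x,y in L]
ang=lambda a:np.degrees(np.arctan2(a[1],a[0]))
L=pix2w("wrist",f([(142.5,100),(137.5,152)]),36,st); C=pix2w("wrist",f([(137.5,140)]),16,st)[0]; N=pix2w("wrist",f([(145,60)]),22,st)[0]
L2=pix2w("wrist",f([(114,213),(150,217)]),[33,33],st)
print(L.round(1),C.round(1),N.round(1),L2.round(1)); print(ang(L[0]-L[1]),ang(N-C),np.linalg.norm((N-C)[:2]))
T=fk_tool(st);print("tool x yaw",ang(T[:,0]), "tool -y yaw",ang(-T[:,1]))
```

```text
[[507.8 -44.3  36. ]
 [501.1 -29.2  36. ]] [501.3 -29.3  16. ] [512.4 -54.2  22. ] [[497.7  -7.4  33. ]
 [486.9 -12.   33. ]]
-66.27708077970405 -65.9623664227251 27.27926322903408
tool x yaw -150.85127074091383 tool -y yaw -60.851464092148525
```

```bash
python3 -m crank '{"delta_pos":[[0,0,0],[0,0,0]],"twist":[0.092,0]}'
python3 - <<'E'
from h import *
st=arm.read_state();print(need(st,[501.3,-29.3,92]))
E
```

```text
clock: 10.57
position: [499.6, -27.5, 301.3]
ee_rot: [-0.207, 0.978, 0.0, -0.001]
contact_force: [-0.1, -0.7, -0.3]
gripper_width: 85.6
[-0.0010824  -0.00241415  0.20929122]
```

```bash
python3 -m crank '{"delta_pos":[[-0.001,-0.0024,0.02],[0,0,0.035],[0,0,0.035],[0,0,0.03],[0,0,0.02],[0,0,0],[0,0,0]],"twist":[0,0,0,0,0,0,0]}'
python3 - <<'E'
from h import *
p,d,st=snap("wrist","w6"); print(st["position"])
crop(p,216,180,416,330,3.5,"w6c")
E
```

```text
clock: 11.15
position: [501.5, -29.4, 161.3]
ee_rot: [-0.209, 0.978, -0.0, -0.001]
contact_force: [-0.2, -0.0, 0.6]
gripper_width: 85.6
[501.5307421 -29.3506462 161.2821614]
```

View pics/w6c.png

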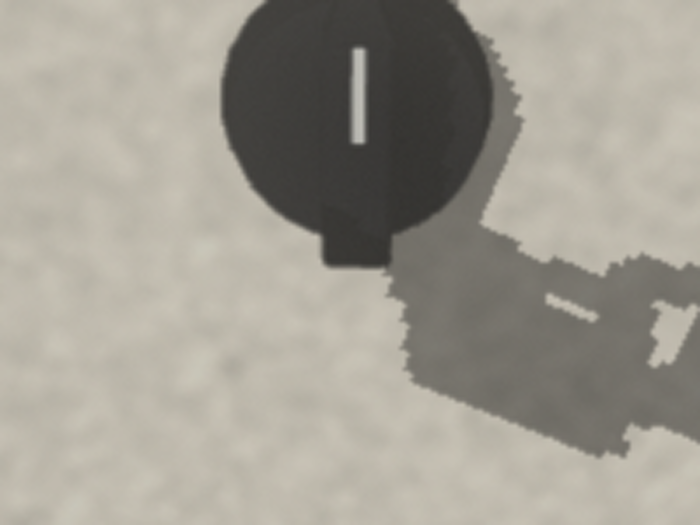

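Run:
```python
from h import *
p,d,st=load("w6")
f=lambda L:[(216+x/3.5-.36,180+y/3.5-.36) for x,y in L]
P=pix2w("wrist",f([(357,267),(322,267),(392,267),(358,144),(358,48)]),36,st)
T=fk_tool(st);print(((P-st["position"])@T).round(1))
print(need(st,[501.3,-29.3,92]))
```

```text
[[ 1.000e-01  2.190e+01  1.253e+02]
 [-5.800e+00  2.190e+01  1.253e+02]
 [ 6.000e+00  2.190e+01  1.253e+02]
 [ 2.000e-01 -0.000e+00  1.253e+02]
 [ 2.000e-01 -1.630e+01  1.253e+02]]
[7.46053980e-06 1.36795997e-04 6.92824287e-02]
```

```bash
python3 -m crank '{"delta_pos":[[0,0.001,0.03],[0,0,0.025],[0,0,0.014],[0,0,0],[0,0,0]],"twist":[0,0,0,0,0]}'
python3 -m crank '{"delta_pos":[[0,0,0],[0,0,0],[0,0,0],[0,0,0],[0,0,0],[0,0,0],[0,0,0],[0,0,0]],"twist":[0,0,0,0,0,0,0,0]}' 0
python3 -m crank '{"delta_pos":[[0,0,0],[0,0,0],[0,0,0],[0,0,0],[0,0,0],[0,0,0]],"twist":[0,0,0,0,0,0]}'
```

```text
clock: 11.62
position: [502.4, -28.1, 94.2]
ee_rot: [-0.209, 0.978, -0.0, 0.001]
contact_force: [0.2, 0.4, 0.6]
gripper_width: 85.2
clock: 12.28
position: [501.6, -28.2, 93.5]
ee_rot: [-0.209, 0.978, -0.0, 0.0]
contact_force: [-1.3, 0.4, 4.9]
gripper_width: 10.7
clock: 12.78
position: [501.6, -28.2, 93.4]
ee_rot: [-0.209, 0.978, -0.0, 0.0]
contact_force: [-1.8, 0.1, 5.3]
gripper_width: 10.2
```

```bash
python3 -m crank '{"delta_pos":[[0,0,-0.02],[0,0,-0.03],[0,0,-0.035],[0,0,-0.035],[0,0,-0.02],[0,0,0],[0,0,0]],"twist":[0,0,0,0,0,0,0]}'
python3 - <<'E'
from h import *
p,d,st=snap("wrist","w7"); print(st["position"],st["contact_force"],st["gripper_width"]); print(need(st,[494,-246,232]))
E
```

```text
clock: 13.37
position: [501.3, -28.2, 233.6]
ee_rot: [-0.208, 0.978, 0.0, 0.001]
contact_force: [0.5, 0.4, -0.1]
gripper_width: 10.3
[501.30028613 -28.17620595 233.5777082 ] [ 0.53045186  0.37654281 -0.14904414] 10.348081995020104
[ 0.0954007  -0.19595916  0.00130452]
```

View pics/w7.png

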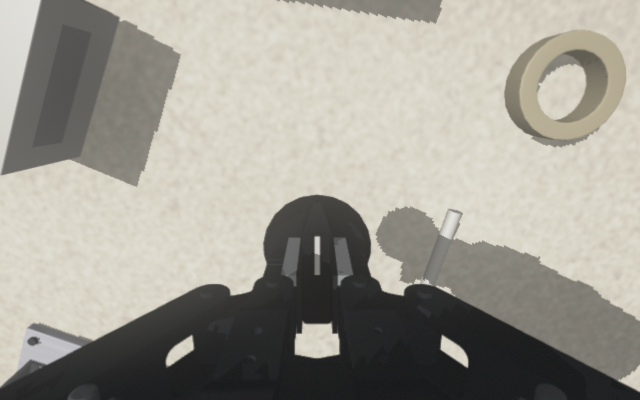

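```bash
python3 -m crank '{"delta_pos":[[0.0159,-0.0327,0],[0.0159,-0.0327,0],[0.0159,-0.0327,0],[0.0159,-0.0327,0],[0.0159,-0.0327,0],[0.0159,-0.0327,0],[0,0,0],[0,0,0]],"twist":[0,0,0,0,0,0,-0.12,-0.12]}'
python3 -m crank '{"delta_pos":[[0,0,0],[0,0,0],[0,0,0],[0,0,0],[0,0,0],[0,0,0],[0,0,0],[0,0,0]],"twist":[-0.12,-0.12,-0.12,-0.12,-0.12,-0.12,-0.12,-0.12]}'
python3 -m crank '{"delta_pos":[[0,0,0],[0,0,0],[0,0,0],[0,0,0]],"twist":[-0.12,-0.12,0,0]}'
python3 - <<'E'
from h import *
p,d,st=snap("wrist","w8"); print(st["position"],st["joints"])
E
```

```text
clock: 14.08
position: [492.7, -248.3, 229.9]
ee_rot: [-0.325, 0.946, 0.002, -0.002]
contact_force: [-0.4, 0.6, 0.2]
gripper_width: 10.5
clock: 14.75
position: [493.2, -246.1, 230.2]
ee_rot: [0.726, -0.688, -0.002, 0.001]
contact_force: [-0.4, -0.5, -0.8]
gripper_width: 10.7
clock: 15.08
position: [493.5, -246.2, 231.0]
ee_rot: [0.801, -0.599, -0.002, 0.001]
contact_force: [-0.1, 0.4, -0.3]
gripper_width: 10.2
[ 493.50229795 -246.17166129  230.97442938] [-1.68893334e-01  3.27096447e-01 -2.76497925e-01 -4.55073555e-04
 -9.71051788e-01  2.02581721e+00]
```

View pics/w8.png

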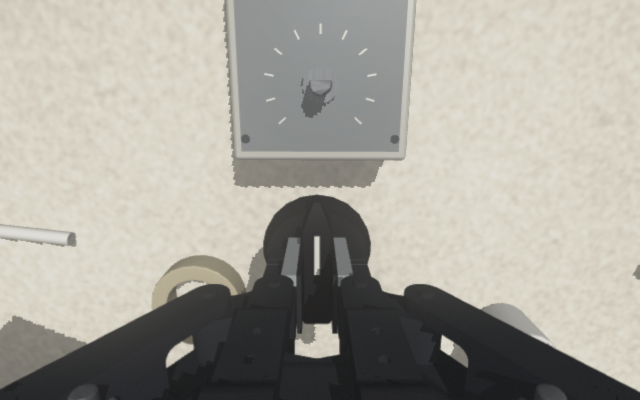

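Run:
```python
from h import *
p,d,st=load("w8"); crop(p,220,0,430,180,3.6,"w8c"); crop(p,285,55,355,125,8,"w8d")
```

```text
(no output)
```

View pics/w8c.png

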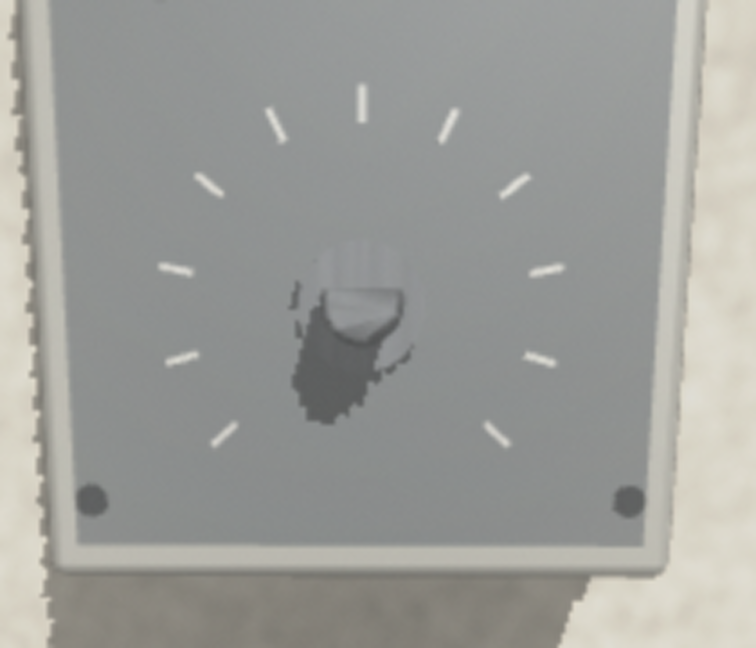

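View pics/w8d.png

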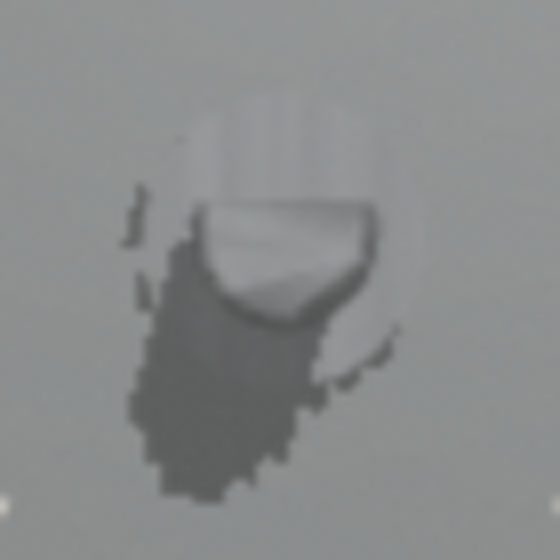

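Run:
```python
from h import *
p,d,st=load("w8"); crop(p,250,180,385,345,4,"w8e")
f=lambda L:[(285+x/8-.44,55+y/8-.44) for x,y in L]
g=lambda L:[(220+x/3.6-.36,x0/3.6-.36) for x,x0 in L]
T=fk_tool(st)
to=lambda P:((P-st["position"])@T).round(2)
print(to(pix2w("wrist",f([(289,203),(200,203),(378,203),(289,325)]),77.5,st)))
print(to(pix2w("wrist",f([(289,203)]),80,st)))
Q=pix2w("wrist",g([(176,268),(547,270),(182,359),(540,359),(275,125),(449,125),(223,435),(497,435),(362,105)]),55,st)
t=to(Q);print(t)
for i in(0,2,4,6): a=t[i+1]-t[i]; print((t[i]+t[i+1])[:2]/2, np.degrees(np.arctan2(a[1],a[0])))
A=np.c_[2*t[:8,:2],np.ones(8)];s=np.linalg.lstsq(A,(t[:8,:2]**2).sum(1),rcond=None)[0];print("circle",s[:2],np.sqrt(s[2]+s[0]**2+s[1]**2))
```

```text
[[  3.39 -78.05 153.21]
 [ -3.2  -78.05 153.23]
 [  9.97 -78.05 153.2 ]
 [  3.42 -69.35 153.24]]
[[  3.36 -77.92 150.71]]
[[ -30.27  -82.86  175.76]
 [  36.69  -82.54  175.63]
 [ -29.71  -67.    175.82]
 [  36.03  -67.03  175.68]
 [ -12.05 -106.69  175.65]
 [  18.51 -106.7   175.59]
 [ -22.52  -53.32  175.85]
 [  28.56  -53.35  175.74]
 [   3.22 -109.93  175.61]]
[  3.21 -82.7 ] 0.2738128713708076
[  3.16  -67.015] -0.026146535839285223
[   3.23  -106.695] -0.018748618281448082
[  3.02  -53.335] -0.03365061056691074
circle [  3.13882166 -76.1054193 ] 34.15958863241803
```

View pics/w8e.png

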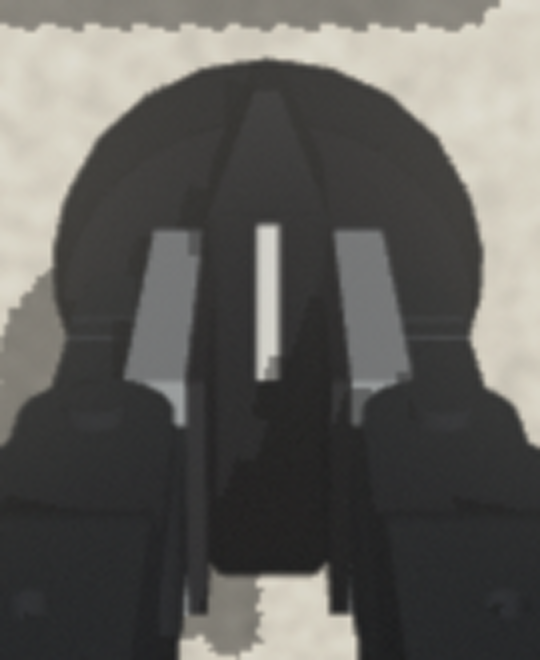

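Run:
```python
from h import *
p,d,st=load("w8")
m=imaging.camera_model("wrist");K,D=KD(m);H=m["hand_eye"]
def ray(xy,z):
    uv=np.array([(250+x/4-.375,180+y/4-.375) for x,y in xy])
    q=cv2.undistortPoints(uv.reshape(-1,1,2),K,D).reshape(-1,2)
    dd=np.c_[q[:,0],-q[:,1],-np.ones(len(q))]@H[:3,:3].T;o=H[:3,3]
    return (o+dd*((z-o[2])/dd[:,2])[:,None]).round(2)
print("line/back/front of bar z57.4",ray([(267,225),(267,380),(270,573),(205,573),(330,573)],57.4))
print("skirt front bottom",ray([(267,60)],93.4),"sides",ray([(55,262),(483,262)],77.4),ray([(55,262),(483,262)],93.4))
print("nose tip z=71.4",ray([(267,90)],71.4))
```

```text
line/back/front of bar z57.4 [[  0.9  -16.92  57.4 ]
 [  0.9   -0.83  57.4 ]
 [  1.21  20.67  57.4 ]
 [ -5.37  20.67  57.4 ]
 [  7.29  20.67  57.4 ]]
skirt front bottom [[  0.88 -23.55  93.4 ]] sides [[-22.44  -4.76  77.4 ]
 [ 24.67  -4.78  77.4 ]] [[-25.     1.97  93.4 ]
 [ 27.26   1.95  93.4 ]]
nose tip z=71.4 [[  0.89 -26.17  71.4 ]]
```

Run:
```python
from h import *
p,d,st=load("w8")
m=imaging.camera_model("wrist");K,D=KD(m);H=m["hand_eye"]
v,u=np.mgrid[185:330,255:380]
uv=np.stack([u,v],-1).reshape(-1,2).astype(float)
q=cv2.undistortPoints(uv.reshape(-1,1,2),K,D).reshape(-1,2)
dd=d[185:330,255:380].reshape(-1)
P=((np.c_[q[:,0],-q[:,1],-np.ones(len(q))]*dd[:,None])@H[:3,:3].T+H[:3,3]).reshape(145,125,3)
for c in (62,30,90):
  print("col",255+c)
  for r in range(5,145,4): print(185+r,P[r,c].round(1),p[185+r,255+c].mean().round(),end=' | ')
  print()
```

```text
col 317
190 [  1.4   8.7 231.9] 201.0 | 194 [  1.4  12.6 233. ] 157.0 | 198 [  1.1 -27.6  72.5] 59.0 | 202 [  1.1 -27.2  67.8] 61.0 | 206 [  1.1 -26.4  65.1] 66.0 | 210 [  1.1 -25.   64.4] 65.0 | 214 [  1.1 -23.1  65. ] 64.0 | 218 [  1.1 -22.5  62.1] 63.0 | 222 [  1.1 -20.9  61.9] 61.0 | 226 [  1.1 -19.5  61.1] 59.0 | 230 [  1.1 -18.   60.9] 58.0 | 234 [  1.1 -17.   59. ] 58.0 | 238 [  1.1 -16.1  57.3] 206.0 | 242 [  1.1 -13.9  58.6] 206.0 | 246 [  1.1 -12.7  57.6] 206.0 | 250 [  1.1 -11.   57.9] 207.0 | 254 [ 1.1 -9.3 57.9] 206.0 | 258 [ 1.1 -7.4 58.4] 206.0 | 262 [ 1.1 -5.9 57.9] 206.0 | 266 [ 1.1 -4.1 58.2] 206.0 | 270 [ 1.1 -2.3 58.3] 146.0 | 274 [ 1.1  0.  59.6] 116.0 | 278 [ 1.2  1.6 59.2] 39.0 | 282 [ 1.2  3.3 59.2] 40.0 | 286 [ 1.2  5.  59.1] 39.0 | 290 [ 1.2  5.9 57.6] 39.0 | 294 [ 1.2  7.9 58. ] 38.0 | 298 [ 1.2  9.9 58.2] 36.0 | 302 [ 1.2 11.7 58.3] 35.0 | 306 [ 1.2 13.7 58.6] 38.0 | 310 [ 1.2 16.1 59.5] 36.0 | 314 [ 1.2 17.4 58.7] 36.0 | 318 [ 1.2 19.8 59.5] 35.0 | 322 [ 1.2 21.1 58.6] 42.0 | 326 [  1.5 144.9 232.9] 208.0 | 
col 285
190 [-26.5   9.1 233.3] 209.0 | 194 [-2
[... 1459 characters left out ...]
1] 93.0 | 242 [ 12.3 -11.7  64.1] 117.0 | 246 [ 12.  -11.9  59.6] 118.0 | 250 [ 11.7 -11.8  56.1] 119.0 | 254 [ 11.4 -11.7  52.5] 119.0 | 258 [ 11.2 -11.6  49.2] 119.0 | 262 [ 10.9 -11.7  45.9] 119.0 | 266 [ 10.8 -11.3  43.5] 117.0 | 270 [ 10.4 -11.9  39.4] 118.0 | 274 [ 10.3 -11.1  37.9] 122.0 | 278 [  9.9 -12.6  32.4] 52.0 | 282 [  9.7 -12.5  30. ] 48.0 | 286 [  9.5 -12.8  27. ] 48.0 | 290 [  9.3 -12.5  25.2] 47.0 | 294 [  9.1 -12.8  22.6] 47.0 | 298 [  9.  -12.4  21.1] 45.0 | 302 [  8.8 -13.   18. ] 45.0 | 306 [  8.7 -12.6  16.6] 44.0 | 310 [  8.1 -15.5  10.2] 37.0 | 314 [  8.1 -14.7   9.7] 35.0 | 318 [  8.1 -13.8   9.3] 33.0 | 322 [  8.1 -12.5   9.5] 35.0 | 326 [  8.2 -11.1   9.8] 34.0 |
```

```bash
python3 -m crank '{"delta_pos":[[0.0021,0,0.02],[0,0,0.02],[0,0,0.012],[0,0,0],[0,0,0],[0,0,0]],"twist":[0,0,0,0,0,0]}'
python3 - <<'E'
from h import *
p,d,st=snap("wrist","w9"); print(st["position"])
crop(p,250,180,385,345,4,"w9e");crop(p,270,0,370,90,7,"w9d")
E
```

```text
clock: 15.63
position: [495.3, -248.5, 181.5]
ee_rot: [0.801, -0.598, 0.001, -0.0]
contact_force: [0.4, 0.7, -0.7]
gripper_width: 10.1
[ 495.28829062 -248.5475929   181.52275003]
```

View pics/w9.png

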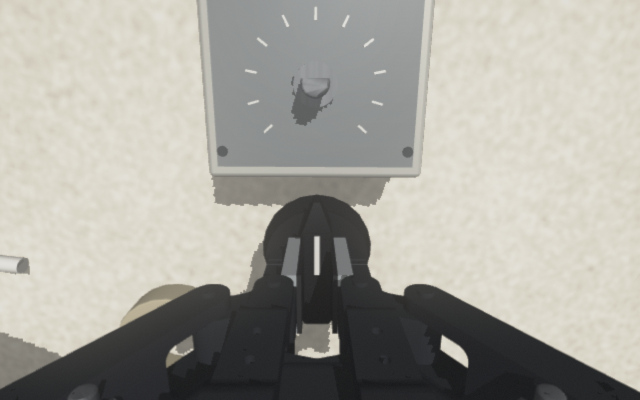

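View pics/w9d.png

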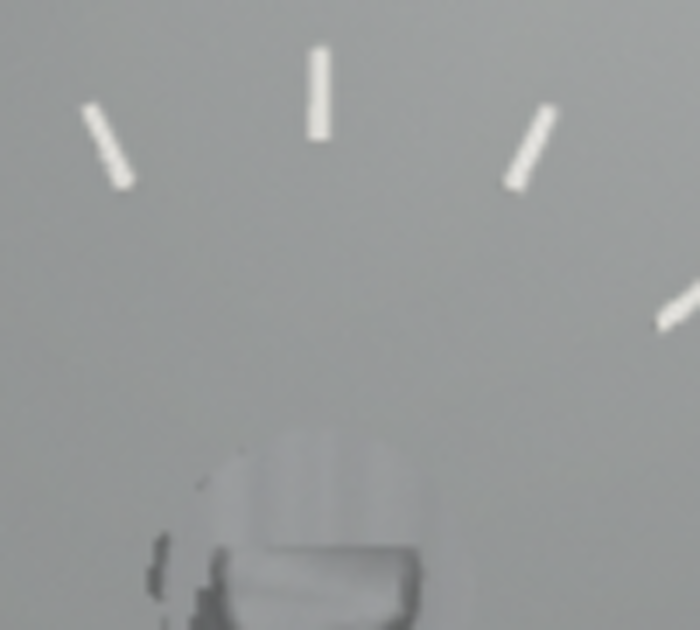

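View pics/w9e.png

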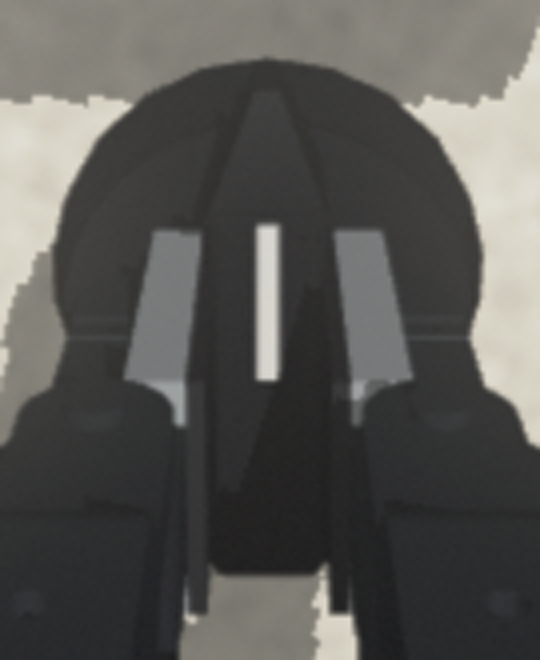

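Run:
```python
from h import *
p,d,st=load("w9"); crop(p,285,55,345,115,10,"w9f")
m=imaging.camera_model("wrist");K,D=KD(m);H=m["hand_eye"]
def ray(uv,z):
    q=cv2.undistortPoints(np.array(uv,float).reshape(-1,1,2),K,D).reshape(-1,2)
    dd=np.c_[q[:,0],-q[:,1],-np.ones(len(q))]@H[:3,:3].T;o=H[:3,3]
    return (o+dd*((z-o[2])/dd[:,2])[:,None]).round(2)
a=[(270+x/7-.43,y/7-.43) for x,y in[(218,548),(420,548),(319,548)]]
for z in(101,103.5): print(ray(a,z))
t=ray([(270+x/7-.43,y/7-.43) for x,y in[(108,146),(531,148),(319,93)]],125.5);print(t)
# depth of box top around
pts=pixdepth("wrist",[(250,120),(380,120),(290,140)],d,dict(position=np.zeros(3),ee_rot=[0,0,0,1]));print("boxtop tool",pts.round(1))
```

```text
[[ -6.23 -76.17 101.  ]
 [  6.83 -76.17 101.  ]
 [  0.3  -76.17 101.  ]]
[[ -6.33 -76.31 103.5 ]
 [  6.91 -76.32 103.5 ]
 [  0.29 -76.31 103.5 ]]
[[ -14.79 -104.81  125.5 ]
 [  15.31 -104.7   125.5 ]
 [   0.23 -108.26  125.5 ]]
boxtop tool [[-34.8 -56.1 127.1]
 [ 35.  -56.2 126.9]
 [-13.5 -45.5 126.7]]
```

View pics/w9f.png

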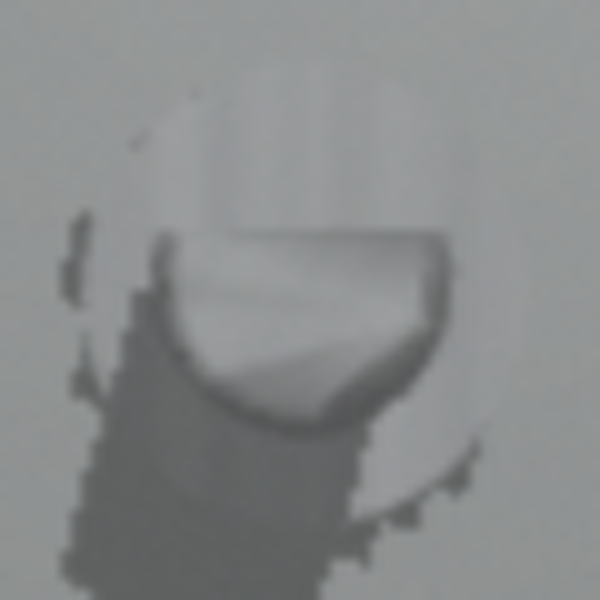

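```bash
python3 -m crank '{"delta_pos":[[-0.0008,-0.02,0],[0,-0.025,0],[0,-0.02,0],[0,-0.0111,0],[0,0,0],[0,0,0],[0,0,0]],"twist":[0,0,0,0,0,0,0]}'
python3 - <<'E'
from h import *
p,d,st=snap("wrist","w10"); print(st["position"])
E
```

```text
clock: 16.27
position: [566.5, -226.0, 181.0]
ee_rot: [0.801, -0.598, -0.0, 0.0]
contact_force: [-0.5, -0.2, -0.9]
gripper_width: 10.7
[ 566.53374423 -226.03195895  181.03160558]
```

View pics/w10.png

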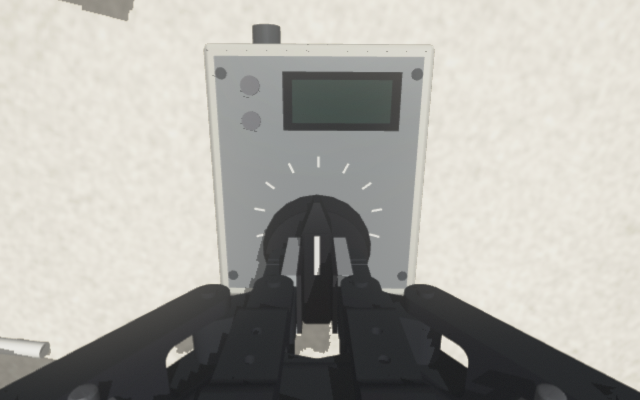

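Run:
```python
from h import *
p,d,st=load("w10"); crop(p,240,140,400,250,5,"w10c")
m=imaging.camera_model("wrist");K,D=KD(m);H=m["hand_eye"]
def ray(uv,z):
    q=cv2.undistortPoints(np.array(uv,float).reshape(-1,1,2),K,D).reshape(-1,2)
    dd=np.c_[q[:,0],-q[:,1],-np.ones(len(q))]@H[:3,:3].T;o=H[:3,3]
    return (o+dd*((z-o[2])/dd[:,2])[:,None]).round(2)
print(ray([(318.3,161.3),(318.3,156.5),(318.3,166.5)],126.5))
print("w9",ray([(315.2,6.5),(315.2,20),(315.2,12.9)],126.5), ray([(251,71.5),(379.5,71.5)],126.5))
print(pixdepth("wrist",[(230,200),(400,200),(260,160)],d,dict(position=np.zeros(3),ee_rot=[0,0,0,1])).round(1))
```

```text
[[  1.92 -33.86 126.5 ]
 [  1.92 -36.52 126.5 ]
 [  1.93 -30.95 126.5 ]]
w9 [[   0.25 -111.35  126.5 ]
 [   0.25 -105.22  126.5 ]
 [   0.25 -108.46  126.5 ]] [[-33.02 -80.78 126.5 ]
 [ 33.55 -80.81 126.5 ]]
[[-48.1 -11.7 126.3]
 [ 48.5 -11.5 127.1]
 [-30.2 -34.6 126.1]]
```

View pics/w10c.png

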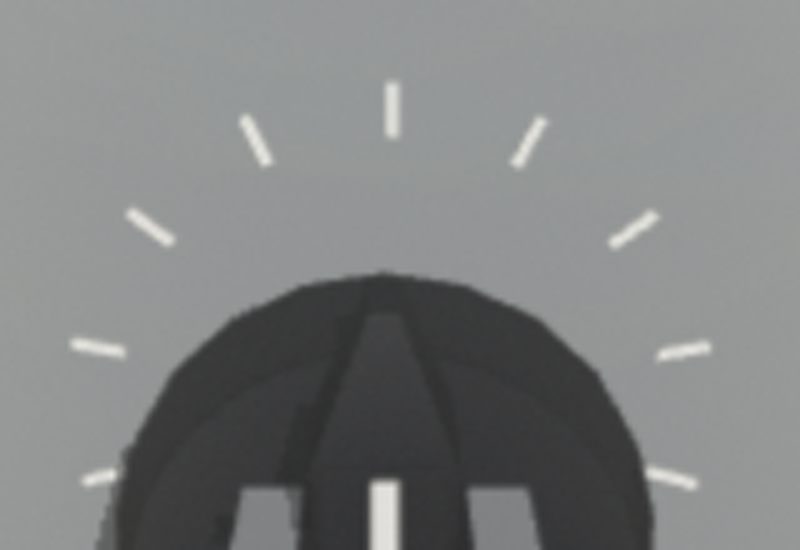

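```bash
python3 -m crank '{"delta_pos":[[0.0009,-0.0018,0],[0,0,0],[0,0,0],[0,0,0]],"twist":[0,0,0,0]}'
python3 - <<'E'
from h import *
p,d,st=snap("wrist","w11"); print(st["position"])
crop(p,240,140,400,250,5,"w11c")
E
```

```text
clock: 16.65
position: [569.2, -226.4, 181.0]
ee_rot: [0.802, -0.598, -0.0, -0.0]
contact_force: [-0.1, -0.1, -0.9]
gripper_width: 10.7
[ 569.24210624 -226.40412665  181.00645923]
```

View pics/w11c.png

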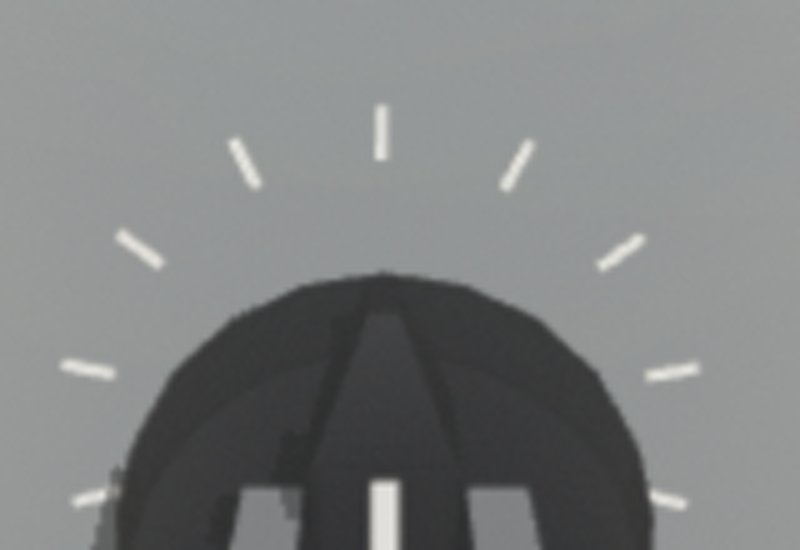

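```bash
python3 -m crank '{"delta_pos":[[-0.0003,0.0006,0],[0,0,0],[0,0,0.004],[0,0,0.003],[0,0,0],[0,0,0]],"twist":[0,0,0,0,0,0]}'
python3 -m crank '{"delta_pos":[[0,0,0.002],[0,0,0],[0,0,0]],"twist":[0,0,0]}'
python3 -m crank '{"delta_pos":[[0,0,0.002],[0,0,0],[0,0,0]],"twist":[0,0,0]}'
```

```text
clock: 17.2
position: [568.6, -226.1, 173.4]
ee_rot: [0.802, -0.598, -0.0, 0.0]
contact_force: [-0.1, 0.7, -0.1]
gripper_width: 10.0
clock: 17.45
position: [568.8, -226.1, 171.8]
ee_rot: [0.802, -0.598, -0.0, 0.0]
contact_force: [-0.1, 0.1, -0.3]
gripper_width: 10.2
clock: 17.7
position: [568.8, -226.1, 169.8]
ee_rot: [0.802, -0.598, -0.0, 0.0]
contact_force: [0.3, 0.2, -0.2]
gripper_width: 10.5
```

```bash
python3 -m crank '{"delta_pos":[[0,0,0.003],[0,0,0],[0,0,0]],"twist":[0,0,0]}'
python3 -m crank '{"delta_pos":[[0,0,0.003],[0,0,0],[0,0,0]],"twist":[0,0,0]}'
python3 -m crank '{"delta_pos":[[0,0,0.003],[0,0,0],[0,0,0]],"twist":[0,0,0]}'
```

```text
clock: 17.95
position: [568.7, -226.1, 166.6]
ee_rot: [0.802, -0.598, -0.0, 0.0]
contact_force: [-0.4, 0.5, 0.6]
gripper_width: 10.6
clock: 18.2
position: [568.7, -226.1, 163.6]
ee_rot: [0.802, -0.598, -0.0, 0.0]
contact_force: [-0.9, 0.3, -0.4]
gripper_width: 10.5
clock: 18.45
position: [568.7, -226.1, 160.6]
ee_rot: [0.802, -0.598, -0.0, 0.0]
contact_force: [0.7, -0.3, -1.2]
gripper_width: 10.3
```

```bash
python3 -m crank '{"delta_pos":[[0,0,0.002],[0,0,0],[0,0,0]],"twist":[0,0,0]}'
python3 -m crank '{"delta_pos":[[0,0,0.002],[0,0,0],[0,0,0]],"twist":[0,0,0]}'
python3 -m crank '{"delta_pos":[[0,0,0.002],[0,0,0],[0,0,0]],"twist":[0,0,0]}'
python3 -m crank '{"delta_pos":[[0,0,0.002],[0,0,0],[0,0,0]],"twist":[0,0,0]}'
```

```text
clock: 18.7
position: [569.1, -226.2, 159.5]
ee_rot: [0.802, -0.598, 0.0, -0.0]
contact_force: [-1.0, 0.2, 2.5]
gripper_width: 10.6
clock: 18.95
position: [569.1, -226.2, 157.5]
ee_rot: [0.802, -0.598, 0.001, -0.0]
contact_force: [-0.8, 0.4, 4.3]
gripper_width: 10.4
clock: 19.2
position: [569.1, -226.2, 155.7]
ee_rot: [0.802, -0.598, 0.0, -0.0]
contact_force: [-0.0, 0.3, 6.1]
gripper_width: 10.2
clock: 19.45
position: [569.1, -226.2, 154.0]
ee_rot: [0.802, -0.598, 0.001, -0.0]
contact_force: [-1.8, 1.7, 7.7]
gripper_width: 10.4
```

```bash
python3 -m crank '{"delta_pos":[[0,0,0.002],[0,0,0],[0,0,0]],"twist":[0,0,0]}'
python3 -m crank '{"delta_pos":[[0,0,0.002],[0,0,0],[0,0,0]],"twist":[0,0,0]}'
```

```text
clock: 19.7
position: [569.2, -226.2, 153.3]
ee_rot: [0.802, -0.597, 0.001, -0.0]
contact_force: [-3.7, 2.1, 12.5]
gripper_width: 10.4
clock: 19.95
position: [569.3, -226.2, 153.1]
ee_rot: [0.802, -0.597, 0.001, 0.0]
contact_force: [-6.7, 4.4, 21.4]
gripper_width: 10.2
```

```bash
python3 -m crank '{"delta_pos":[[0,0,0],[0,0,0],[0,0,0],[0,0,0]],"twist":[0,0,0,0]}'
python3 - <<'E'
from h import *
p,d,st=snap("wrist","w12"); print(st["position"],st["contact_force"])
t,dt,_=snap("top","t12"); crop(t,200,135,440,285,3.3,"t12c")
t0=cv2.imread("pics/top0.png"); print(pixdepth("wrist",[(230,200),(400,200),(317,255)],d,dict(position=np.zeros(3),ee_rot=[0,0,0,1])).round(1))
E
```

```text
clock: 20.28
position: [569.2, -226.3, 153.1]
ee_rot: [0.802, -0.597, 0.001, 0.0]
contact_force: [-5.5, 3.7, 21.2]
gripper_width: 10.4
[ 569.23648383 -226.25173723  153.11686929] [-5.53054963  3.72899476 21.24336213]
[[-41.5 -19.1  99.8]
 [ 41.6 -19.5  98.6]
 [  1.1  -8.7  58.4]]
```

View pics/w12.png

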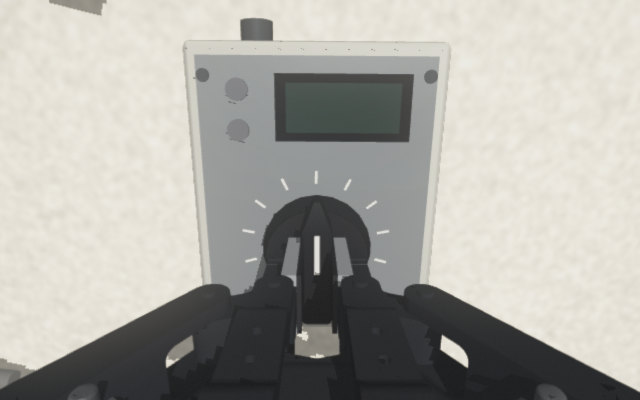

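View pics/t12c.png

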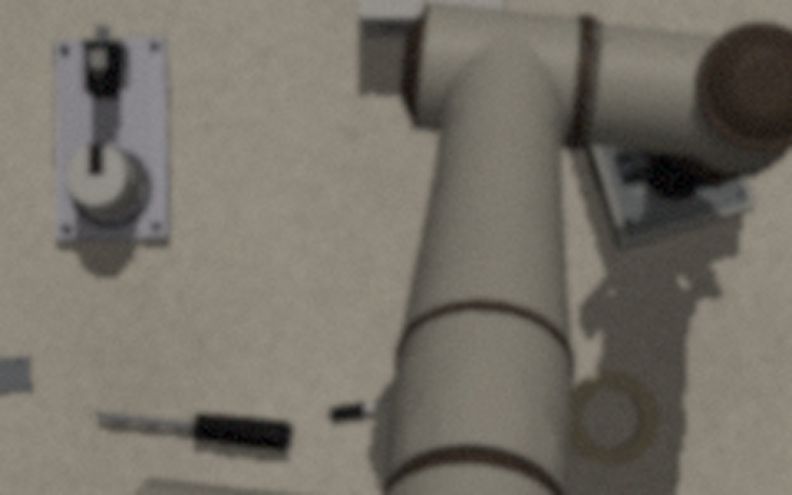

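```bash
python3 -c "
from bench import job_done; print(job_done())"
```

```text
the job is handed in; nothing more can be done
None
```

I handed the job in at about 20 s of the 58 s. The jar is turned to face the sensor and released, and the knob is on the shaft, pressed to its stop and still held. `job_done` reports no verdict, so this rests on my own last checks.

- **Jar:** I turned it about 102° by the lid and let go. In the wrist picture the strip lies at 1.4°, against about 1.8° for the nest. The jar's axis is within about 1 mm of the nest. The last top picture still shows it upright with the strip facing the sensor.
- **Knob:** it slid on with almost no force. Pressing it in took 2.5 to 8 N, then the force rose sharply at the stop; the last reading was 21 N upward, plus about 7 N sideways.
    - **Depth:** the knob's top measures 41 mm above the box top. That puts its underside 5 mm above the box, which is the fully pressed position.
    - **Direction:** the nose points at the middle tick, towards the display.
- **Bystanders:** I saw no sign of anything being moved. In the last top picture the arm hid part of the bench, so I could not recheck all seven there.
- **Disagreements:** camera and reported arm positions differed by 1 to 2 mm when I placed the knob. I corrected for this using the dial ticks before lowering it.

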